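# Seat a bearing bracket on its checking fixture and show its witness coupon

### The job

Book in the bearing bracket: lower it over the two pins of the checking fixture until its base rests flush, without dropping it, and let go. Then take the batch's witness coupon, the one in the rack's end slot next to the fixture, find its frosted label end and label face by the corner notch, and hold it up by its plain part only, at least 20 cm above the bench and clear of everything, with the frosted label facing upwards, at 45 degrees from level or flatter. Finish still holding it there, motionless, and leave the other coupons and parts where they are.

Things in the scene. Friction and masses are not known exactly. Their poses are not given: they have to be found in the camera images.
- bracket: the bearing bracket, black, about 220 g: base 90 (x) x 64 (y) x 8 mm with four 10 mm through holes at x +-34, y +-22 mm; one upright lug in the middle, 36 mm wide along x, 12 mm thick along y, ending in a round eye with a steel bearing, eye centre 76 mm up, top 94 mm. Origin: centre of the underside, z up. Stands loose on the bench. Fits the fixture either way round (half a turn)
- fixture: checking fixture, fixed: aluminium plate 140 (x) x 100 (y) x 20 mm with two upright steel pins at (+34, +22) and (-34, -22) mm, 8 mm diameter, standing 16 mm above its top face (the upper 5 mm tapered). Origin: centre of its underside, z up. The seated bracket's origin is 20 mm above this origin, its x axis along this x axis, either direction
- rack: white coupon rack, fixed: block 44 (x) x 198 (y) x 24 mm with four slots along its x, 10 mm wide, 14 mm deep (floor 10 mm above the bench), at y = -84, -28, +28, +84 mm, a coupon standing on its long edge in each and sticking out 33 mm at both ends. Origin: centre of its underside, z up. The slot at y = -84 mm is the end slot next to the fixture
- end_slot (a point): middle of the floor of the rack's end slot next to the fixture (10 mm above the bench): the coupon standing here, within 5 mm horizontally, is the one to take; which one it is changes
- coupon_a: witness coupon, olive flat bar 110 x 45 x 8 mm, 90 g. Origin: centre; x along it to the frosted end, y to the notched edge, z out of the label face. Frosted label only on the +z face, x = +22 to +55 mm; 12 x 12 mm notch in the x+, y+ corner: seen from the label side, notched edge up, notch and frosted end are on the right. Filed y up, its x along rack +x or -x; 1 mm play each side, lifts straight out
- coupon_b: witness coupon, olive flat bar 110 x 45 x 8 mm, 90 g. Origin: centre; x along it to the frosted end, y to the notched edge, z out of the label face. Frosted label only on the +z face, x = +22 to +55 mm; 12 x 12 mm notch in the x+, y+ corner: seen from the label side, notched edge up, notch and frosted end are on the right. Filed y up, its x along rack +x or -x; 1 mm play each side, lifts straight out
- coupon_c: witness coupon, olive flat bar 110 x 45 x 8 mm, 90 g. Origin: centre; x along it to the frosted end, y to the notched edge, z out of the label face. Frosted label only on the +z face, x = +22 to +55 mm; 12 x 12 mm notch in the x+, y+ corner: seen from the label side, notched edge up, notch and frosted end are on the right. Filed y up, its x along rack +x or -x; 1 mm play each side, lifts straight out
- coupon_d: witness coupon, olive flat bar 110 x 45 x 8 mm, 90 g. Origin: centre; x along it to the frosted end, y to the notched edge, z out of the label face. Frosted label only on the +z face, x = +22 to +55 mm; 12 x 12 mm notch in the x+, y+ corner: seen from the label side, notched edge up, notch and frosted end are on the right. Filed y up, its x along rack +x or -x; 1 mm play each side, lifts straight out
- bearing_race: bystander: steel bearing race lying flat, ring of 52 mm outside diameter, 18 mm high; origin at its underside
- bearing_cup: bystander: steel needle-bearing cup standing, 30 mm diameter, 36 mm high; origin at its underside
- bearing_block: bystander: black square bearing block 56 x 56 x 26 mm, lying; origin at its underside
- pedal: bystander: ribbed aluminium pedal casting 46 (x) x 130 (y) x 26 mm; origin at its underside
- parts_box: bystander: small closed carton 50 (x) x 74 (y) x 36 mm; origin at its underside
- angle_bracket: bystander: cream angle bracket 50 x 60 mm, 45 mm high; origin at its underside
- pliers: bystander: circlip pliers with red grips lying flat, 175 mm long along x, 65 mm wide, 14 mm high; origin at the pivot, on the bench

How it is judged:
On the way, in this order (a step that is already met when the one before it is completed fails the run):
1. the bracket sits flush on the fixture, over both pins, and has been let go (z of bracket in the frame of fixture below 0.0215 m and horizontal distance between bracket and fixture below 0.003 m and angle between the x axis of bracket and the x axis of fixture, either way round below 0.06 rad and angle between bracket's own z axis and vertical below 0.035 rad and contact force between the fingers and bracket below 0.1 N), for 0.2 s.
2. the coupon from the end slot next to the fixture is lifted out of the rack in the grip (((height (world z) of coupon_a above 0.1 m and contact force between the fingers and coupon_a above 0.5 N and distance of each of coupon_b, coupon_c, coupon_d from where it was at the start of the episode below 0.012 m and horizontal distance between each of coupon_b, coupon_c, coupon_d and end_slot above 0.03 m) or (height (world z) of coupon_b above 0.1 m and contact force between the fingers and coupon_b above 0.5 N and distance of each of coupon_a, coupon_c, coupon_d from where it was at the start of the episode below 0.012 m and horizontal distance between each of coupon_a, coupon_c, coupon_d and end_slot above 0.03 m) or (height (world z) of coupon_c above 0.1 m and contact force between the fingers and coupon_c above 0.5 N and distance of each of coupon_a, coupon_b, coupon_d from where it was at the start of the episode below 0.012 m and horizontal distance between each of coupon_a, coupon_b, coupon_d and end_slot above 0.03 m) or (height (world z) of coupon_d above 0.1 m and contact force between the fingers and coupon_d above 0.5 N and distance of each of coupon_a, coupon_b, coupon_c from where it was at the start of the episode below 0.012 m and horizontal distance between each of coupon_a, coupon_b, coupon_c and end_slot above 0.03 m))), for 0.1 s.
At the end, for the whole second after the job is handed in: Bracket flush on the fixture (1.5 mm depth, 3 mm centre), released. End-slot coupon held still in the fingers, centre over 18.5 cm up, label face within 50 degrees of up, grip no more than 13 mm past its centre towards the frosted end. Other coupons moved under 12 mm (all of step 1 and ((height (world z) of coupon_a above 0.185 m and angle between coupon_a's own z axis and vertical below 0.87 rad and contact force between the fingers and coupon_a above 1 N and contact force between coupon_a and rack below 0.05 N and contact force between coupon_a and bracket below 0.05 N and x of the grasp point in the frame of coupon_a below 0.013 m and linear speed of coupon_a below 0.03 m/s and angular speed of coupon_a below 0.3 rad/s and distance of each of coupon_b, coupon_c, coupon_d from where it was at the start of the episode below 0.012 m and horizontal distance between each of coupon_b, coupon_c, coupon_d and end_slot above 0.03 m) or (height (world z) of coupon_b above 0.185 m and angle between coupon_b's own z axis and vertical below 0.87 rad and contact force between the fingers and coupon_b above 1 N and contact force between coupon_b and rack below 0.05 N and contact force between coupon_b and bracket below 0.05 N and x of the grasp point in the frame of coupon_b below 0.013 m and linear speed of coupon_b below 0.03 m/s and angular speed of coupon_b below 0.3 rad/s and distance of each of coupon_a, coupon_c, coupon_d from where it was at the start of the episode below 0.012 m and horizontal distance between each of coupon_a, coupon_c, coupon_d and end_slot above 0.03 m) or (height (world z) of coupon_c above 0.185 m and angle between coupon_c's own z axis and vertical below 0.87 rad and contact force between the fingers and coupon_c above 1 N and contact force between coupon_c and rack below 0.05 N and contact force between coupon_c and bracket below 0.05 N and x of the grasp point in the frame of coupon_c below 0.013 m and linear speed of coupon_c below 0.03 m/s and angular speed of coupon_c below 0.3 rad/s and distance of each of coupon_a, coupon_b, coupon_d from where it was at the start of the episode below 0.012 m and horizontal distance between each of coupon_a, coupon_b, coupon_d and end_slot above 0.03 m) or (height (world z) of coupon_d above 0.185 m and angle between coupon_d's own z axis and vertical below 0.87 rad and contact force between the fingers and coupon_d above 1 N and contact force between coupon_d and rack below 0.05 N and contact force between coupon_d and bracket below 0.05 N and x of the grasp point in the frame of coupon_d below 0.013 m and linear speed of coupon_d below 0.03 m/s and angular speed of coupon_d below 0.3 rad/s and distance of each of coupon_a, coupon_b, coupon_c from where it was at the start of the episode below 0.012 m and horizontal distance between each of coupon_a, coupon_b, coupon_c and end_slot above 0.03 m))); the arm keeps its last pose, push and grip.
It fails at once if a bystander is pushed more than 30 mm from its place (distance of any of bearing_race, bearing_cup, bearing_block, pedal, parts_box, angle_bracket, pliers from where it was at the start of the episode above 0.03 m).
It fails at once if the bracket is dropped (falls out of the fingers faster than 0.45 m/s, about 10 mm of free fall) (linear speed of bracket above 0.45 m/s and contact force between the fingers and bracket below 0.05 N).
It also fails if it takes over 58 s, if anything falls off the work surface, if the arm or the gripper's body presses on something with over 40 N, if the wrist force passes 120 N, or if a joint passes its speed limit or range.

### The arm

A 6-joint arm with a two-finger parallel gripper is mounted at the origin on the work surface. World frame = base frame: x ahead of the robot, y to its left, z up, the work surface at z = 0. Lengths are in m, angles in rad, forces in N, time in s.
With the tool pointing down it reaches from about 0.3 to 0.875 m from the base axis. Payload 6.4 kg.
Tool frame: the origin (TCP) lies midway between the tips of the shut fingers; the grasp point (between the pads) lies 19 mm behind it; z points along the fingers, y is the line along which they close (so a half turn about z gives the same grasp; the last joint's range is limited). The gripper opens to 85 mm and grips with 20 to 120 N. Pads are 22 mm wide; open, the fingers measure 114 mm over their backs; the gripper's body (76 mm by 85 mm) begins 54 mm behind the grasp point. The pads swing forward as they close: fully open they stand 13 mm farther back than shut.
Start: joints at [0.913, 0.181, 1.607, -0, 1.354, -0.206], TCP at [0.251, 0.517, 0.231] pointing down, gripper open.
Joint ranges: [-2.99, 2.99], [-0.89, 2.07], [0.3, 2.58], [-1.14, 4.28], [0, 2.63], [-3.12, 3.12]. Speed limits (rad/s): [2.57, 2.57, 3.01, 3.14, 3.14, 3.14].

### API

Orientations are given as a unit quaternion [w, x, y, z].
In Python, from bench import status, camera, ctrl gives the robot as it stands. The module is installed in compiled form; this text tells all that it offers.
- The arm moves only by the shell command python3 -m handwheel 'ROWS'. ROWS is JSON, a list that holds one entry, the list of rows, each a list of 7 numbers: the opening, from -1 (shut) to 1 (fully open), then the shift along the tool's x, y, z in cm, then the turn, a rotation vector about the tool's x, y, z in degrees. A call has 1 to 10 rows; each row is the pose to reach, as a shift and turn from the pose commanded when the call began, along the tool's axes at that moment; what a row does not reach only later rows make up. A row lasts 1/8 s, in which the tool goes at most 62.5 mm and 10.7 degrees, less where a joint would pass 70% of its speed; a pose out of reach is approached as far as the arm can. A call with a gripper value outside its range is refused whole. The fingers move at their own pace and stop on an object; the grip force is fixed at half the most. Time passes only in rows, so rows that repeat a pose let the fingers close. It gives the time, the measured TCP pose, the force, the opening and the grip force at its end, in the units of the state.
- status.get_obs(): the state, without advancing time (a new reading comes with each control period).
- camera(name): name is "scene" or "top"; returns a dict with "frame" (384x512x3 uint8, blue, green, red), "depth" (384x512 float32, m along the optical axis (not along the pixel's ray), 0 where there is no reading), "fx", "fy", "cx", "cy" (pixels), "extrinsics" (4x4, takes a point from camera to world coordinates). Camera axes: x right, y down, z forward; pixel columns grow to the right and rows downward; lengths in m; the calibration is good to about 2 mm. A picture is of the moment at which its call begins.
- ctrl.hand_in(): hands the job in; it is judged then, once.
The state is a dict: "time_s": time; "q": joint angles; "dq": joint speeds; "joint_efforts": joint torques, N m; "eef_pos": TCP position; "eef_rot": TCP orientation; "wrist_force": force on the tool from outside, world axes, zero at the start; "torque": the same for the moment, N m; "opening": opening from 0.0 (shut) to 1.0 (fully open); "grasp_force": force on a finger pad.
Only numpy, scipy, OpenCV 4.12 (cv2) and the standard library are available. Lean on these libraries where they do the work, as an engineer would, in place of code of your own. Each camera call takes 0.05 s, during which the arm holds its last target. There are 200 camera calls.

## Working session

There is one attempt and no reset: what is moved stays moved. The work goes in short steps, Python scripts to look and compute and a shell command to move; the robot and the scene stay as the last step left them, time stands still between calls to the robot, and variables do not carry over. Pictures are saved under pics/ and viewed, at most 10 in all, crops included, and the job is handed in when it is done.

```bash
mkdir -p pics; python3 - <<'E'
from bench import status,camera
import cv2,numpy as np,pickle
o=status.get_obs();print(o['time_s'],o['eef_pos'],o['eef_rot'],o['opening'])
for n in('scene','top'):
    c=camera(n);pickle.dump(c,open(n+'0.pkl','wb'));cv2.imwrite(f'pics/{n}0.png',cv2.resize(c['frame'],None,fx=1.5,fy=1.5,interpolation=cv2.INTER_CUBIC))
    print(n,np.round(c['extrinsics'],3).tolist(),c['fx'],c['cx'],c['cy'])
E
```

```text
0.0 [0.25066746 0.51685243 0.23037019] [-3.75324577e-04  2.23991581e-01  9.74590659e-01 -8.23239684e-04] 0.9997752580925543
scene [[0.116, 0.812, -0.572, 1.163], [0.993, -0.094, 0.068, -0.164], [0.001, -0.576, -0.817, 0.906], [0.0, 0.0, 0.0, 1.0]] 382.727540851998 258.9312937009731 187.86001284284544
top [[-0.012, -0.989, 0.148, 0.403], [-1.0, 0.012, -0.003, -0.068], [0.001, -0.148, -0.989, 1.153], [0.0, 0.0, 0.0, 1.0]] 380.78112957224073 253.2972936750446 190.6575112734194
```

View pics/top0.png

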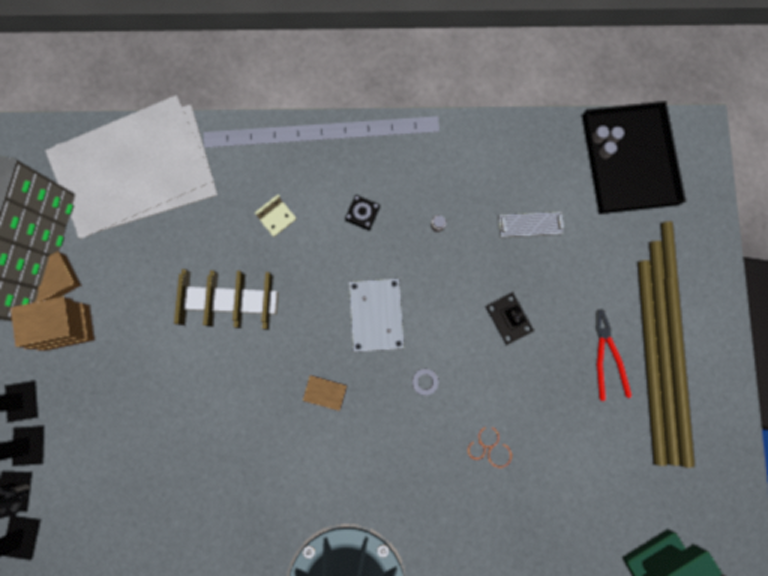

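View pics/scene0.png

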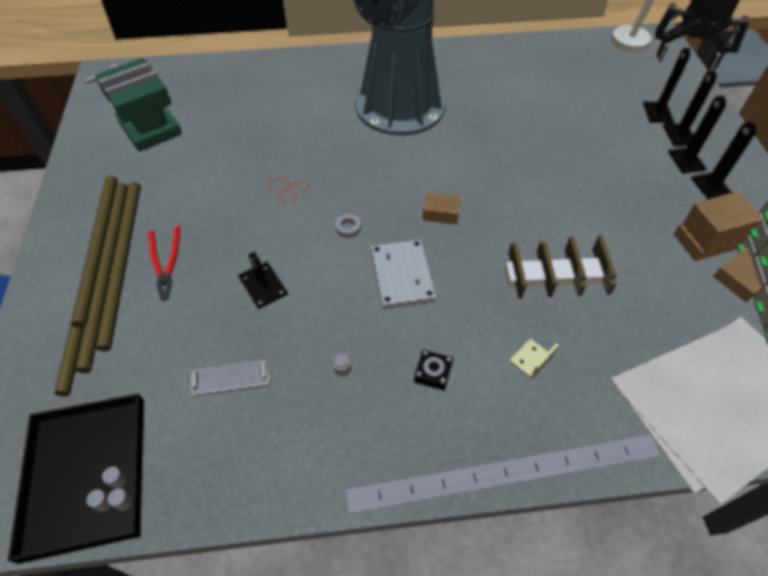

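The top view shows the fixture at (376,315), the bracket at (510,318) and the rack at (230,300), with the end-slot coupon at (267,300). The scene view agrees. Next I'll measure with the depth images and make enlarged crops.

```bash
cat > h.py <<'E'
import numpy as np,cv2,pickle
def cloud(c):
    d=c['depth'];v,u=np.indices(d.shape)
    P=np.stack([(u-c['cx'])/c['fx']*d,(v-c['cy'])/c['fy']*d,d],-1)@c['extrinsics'][:3,:3].T+c['extrinsics'][:3,3]
    P[d==0]=np.nan;return P
def at(c,u,v,z): # pixel onto plane z
    r=c['extrinsics'][:3,:3]@np.array([(u-c['cx'])/c['fx'],(v-c['cy'])/c['fy'],1]);t=c['extrinsics'][:3,3]
    return t+r*(z-t[2])/r[2]
def proj(c,p):
    q=np.linalg.inv(c['extrinsics'])@np.append(p,1);return c['fx']*q[0]/q[2]+c['cx'],c['fy']*q[1]/q[2]+c['cy']
def crop(c,p,w,k):
    u,v=map(int,proj(c,p));x=max(u-w,0);y=max(v-w,0)
    return cv2.resize(c['frame'][y:y+2*w,x:x+2*w],None,fx=k,fy=k,interpolation=cv2.INTER_CUBIC),(x,y)
E
python3 - <<'E'
from h import *
S={}
row=[]
for n in('top','scene'):
    c=pickle.load(open(n+'0.pkl','rb'));P=cloud(c)
    g=lambda u,v:at(c,u/1.5,v/1.5,0)
    ctr=dict(top=[(510,318),(376,315),(267,300)],scene=[(263,285),(403,272),(520,270)])[n]
    im=[]
    for k,(nm,p) in enumerate(zip(['bracket','fixture','coupon'],ctr)):
        w=g(*p);
        i,o=crop(c,w,32,4);i=cv2.resize(c['frame'][o[1]:o[1]+64,o[0]:o[0]+64],(256,256),interpolation=cv2.INTER_CUBIC);im.append(i);print(n,nm,'crop origin',o)
        m=(np.hypot(P[...,0]-w[0],P[...,1]-w[1])<.1)
        for lo,hi in dict(bracket=[(.004,.012),(.05,.2)],fixture=[(.015,.024)],coupon=[(.02,.028),(.048,.07)])[nm]:
            q=P[m&(P[...,2]>lo)&(P[...,2]<hi)]
            if len(q)<5: print(n,nm,lo,'few',len(q));continue
            print(n,nm,lo,len(q),'mean',q.mean(0).round(4),'rect',[np.round(a,4) for a in cv2.minAreaRect((q[:,:2]*1e3).astype(np.float32))])
    row.append(np.hstack(im))
cv2.imwrite('pics/crops.png',np.vstack(row))
E
```

```text
top bracket crop origin (308, 180)
top bracket 0.004 512 mean [ 0.5054 -0.3281  0.0074] rect [array([ 499.9553, -335.3482]), array([179.2109, 191.4395]), np.float64(1.4929)]
top bracket 0.05 101 mean [ 0.5052 -0.3288  0.0813] rect [array([ 506.1825, -331.0327]), array([35.7709, 13.362 ]), np.float64(28.8012)]
top fixture crop origin (218, 177)
top fixture 0.015 1482 mean [ 0.5148 -0.0629  0.0198] rect [array([515.6553, -62.8815]), array([140.4928,  99.987 ]), np.float64(3.2105)]
top coupon crop origin (146, 168)
top coupon 0.02 451 mean [0.5461 0.1986 0.024 ] rect [array([544.8542, 197.513 ]), array([121.6066, 107.991 ]), np.float64(87.4469)]
top coupon 0.048 225 mean [0.5512 0.1799 0.0541] rect [array([551.4218, 179.4217]), array([65.3544, 96.855 ]), np.float64(86.4402)]
scene bracket crop origin (143, 158)
scene bracket 0.004 481 mean [ 0.5157 -0.3292  0.0081] rect [array([ 517.191 , -319.9594]), array([168.4911, 184.8923]), np.float64(14.0847)]
scene bracket 0.05 103 mean [ 0.5158 -0.3289  0.0792] rect [array([ 509.7219, -330.6965]), array([38.8859, 12.5681]), np.float64(26.4499)]
scene fixture crop origin (236, 149)
scene fixture 0.015 1362 mean [ 0.5213 -0.0633  0.0202] rect [array([518.0086, -63.0169]), array([143.4284, 100.1183]), np.float64(3.0912)]
scene coupon crop origin (314, 148)
scene coupon 0.02 456 mean [0.5496 0.2013 0.0241] rect [array([550.2585, 199.4096]), array([126.5983, 110.4216]), np.float64(87.9288)]
scene coupon 0.048 291 mean [0.5509 0.2011 0.0542] rect [array([552.971 , 206.9296]), array([102.2028, 126.6393]), np.float64(2.0132)]
```

View pics/crops.png

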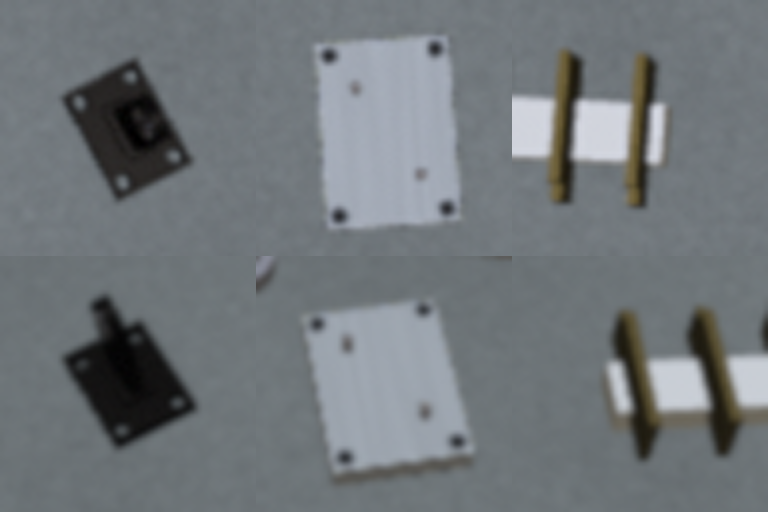

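The crops show the bracket's long axis turned about 28° with its holes clearly visible. The fixture is turned about 3°. The end coupon's notch seems to be at the lower (-x) end in the top view. Next: precise fits and a height profile along the coupon.

```bash
python3 - <<'E'
from h import *
def refine(c,u,v,sign,r=3.0):
    g=cv2.cvtColor(c['frame'],cv2.COLOR_BGR2GRAY).astype(float)*sign
    V,U=np.indices(g.shape)
    for _ in range(6):
        m=np.hypot(U-u,V-v)<r; b=np.percentile(g[m],35); w=np.clip(g-b,0,None)*m
        u,v=(w*U).sum()/w.sum(),(w*V).sum()/w.sum()
    return u,v
pts=dict(top=dict(o=[(308,180),(218,177)],h=[(130,77),(80,103),(122,183),(174,157)],b=[(435-256,48),(329-256,55),(339-256,215),(446-256,208)]),
 scene=dict(o=[(143,158),(236,149)],h=[(122,174),(178,147),(84,108)],b=[(456-256,185),(345-256,201),(316-256,67),(424-256,54)]))
for n in pts:
    c=pickle.load(open(n+'0.pkl','rb'));P=cloud(c);d=pts[n]
    f=lambda o,p:(o[0]+(p[0]+.5)/4-.5,o[1]+(p[1]+.5)/4-.5)
    H=np.array([at(c,*refine(c,*f(d['o'][0],p),1),.006)[:2] for p in d['h']])
    B=np.array([at(c,*refine(c,*f(d['o'][1],p),-1),.021)[:2] for p in d['b']])
    print(n,'holes',(H*1e3).round(1).tolist(),'mean',H.mean(0).round(4));print('bolts',(B*1e3).round(1).tolist(),'mean',B.mean(0).round(4))
    if n=='top':
        for a,b in((1,2),(0,3)):
            e=H[a]-H[b];print('br ang',np.degrees(np.arctan2(e[1],e[0])),np.linalg.norm(e));e=B[a]-B[b];print('fx ang',np.degrees(np.arctan2(e[1],e[0])),np.linalg.norm(e))
    # bracket lug rect w/o spill, coupon
    q=P[(P[...,2]>.045)&(P[...,2]<.075)&(P[...,0]>.47)&(P[...,0]<.62)&(P[...,1]>.09)&(P[...,1]<.16)]
    print('coupon',len(q),[np.round(a,2) for a in cv2.minAreaRect((q[:,:2]*1e3).astype(np.float32))],'topmed',np.median(q[:,2]))
    q=P[(P[...,2]>.03)&(P[...,0]>.47)&(P[...,0]<.63)&(P[...,1]>.09)&(P[...,1]<.16)]
    for x in np.arange(.48,.62,.008):
        s=q[(q[:,0]>=x)&(q[:,0]<x+.008)]
        if len(s):print('%.3f z %.3f y %.4f n%d'%(x,s[:,2].max(),s[s[:,2]>s[:,2].max()-.006][:,1].mean(),len(s)),end='; ')
    print()
E
```

```text
top holes [[546.0, -335.2], [526.6, -295.1], [465.7, -325.2], [485.1, -364.7]] mean [ 0.5058 -0.3301]
bolts [[577.3, -99.0], [572.9, -19.0], [452.8, -25.8], [457.4, -105.9]] mean [ 0.5151 -0.0624]
br ang 26.318238443759142 0.06793229030052816
fx ang 3.240340170709039 0.12026266740969166
br ang 25.839746380562573 0.06766472849394257
fx ang 3.3160438619420787 0.12002926134308377
coupon 117 [array([544.15, 151.74]), array([  9.06, 107.94]), np.float64(86.28)] topmed 0.05400439898700227
0.488 z 0.045 y 0.1548 n6; 0.496 z 0.057 y 0.1542 n12; 0.504 z 0.056 y 0.1541 n13; 0.512 z 0.060 y 0.1531 n12; 0.520 z 0.058 y 0.1525 n12; 0.528 z 0.059 y 0.1521 n13; 0.536 z 0.058 y 0.1535 n12; 0.544 z 0.056 y 0.1508 n12; 0.552 z 0.059 y 0.1490 n11; 0.560 z 0.056 y 0.1503 n10; 0.568 z 0.059 y 0.1499 n15; 0.576 z 0.056 y 0.1498 n14; 0.584 z 0.059 y 0.1483 n12; 0.592 z 0.056 y 0.1487 n8; 
scene holes [[551.0, -335.4], [531.1, -294.6], [494.3, -374.2]] mean [ 0.5255 -0.3348]
bolts [[576.0, -18.8], [580.5, -98.5], [460.0, -105.5], [454.4, -25.2]] mean [ 0.5177 -0.062 ]
coupon 121 [array([547.24, 151.66]), array([  8.87, 108.49]), np.float64(87.27)] topmed 0.05402351135586292
0.488 z 0.046 y 0.1539 n5; 0.496 z 0.050 y 0.1520 n6; 0.504 z 0.057 y 0.1542 n11; 0.512 z 0.057 y 0.1535 n10; 0.520 z 0.058 y 0.1538 n16; 0.528 z 0.057 y 0.1515 n13; 0.536 z 0.059 y 0.1530 n11; 0.544 z 0.058 y 0.1513 n15; 0.552 z 0.059 y 0.1513 n12; 0.560 z 0.056 y 0.1500 n14; 0.568 z 0.056 y 0.1504 n11; 0.576 z 0.057 y 0.1499 n15; 0.584 z 0.056 y 0.1487 n13; 0.592 z 0.057 y 0.1494 n21; 0.600 z 0.054 y 0.1490 n8;
```

Findings:

| Item | Position (m) | Yaw |
|---|---|---|
| Bracket | (0.507, -0.330) | about 26.2° |
| Fixture | (0.5164, -0.0622) | 3.3° |
| Coupon | (0.5456, 0.1517) | -3.3° |

Both cameras put the coupon's notch at the -x end, so the label faces +y. Next is a helper that turns a target pose into tool-axis numbers.

```bash
cat > rel.py <<'E'
# usage: rel.py x y z yaw_y_deg [tilt about world rack-x axis deg]
import sys,numpy as np
from scipy.spatial.transform import Rotation as R
from bench import status
o=status.get_obs();q=np.array(o['eef_rot']);R0=R.from_quat(q[[1,2,3,0]])
a=[float(v) for v in sys.argv[1:]]
def tgt(yaw,tilt=0):
    y=np.array([np.cos(np.radians(yaw)),np.sin(np.radians(yaw)),0]);z=np.array([0,0,-1.]);x=np.cross(y,z)
    return R.from_rotvec(np.radians(tilt)*np.array([y[1],-y[0],0]))*R.from_matrix(np.stack([x,y,z],1))
T=tgt(*a[3:])
print('t',o['time_s'],'pos',np.round(o['eef_pos'],4),'F',np.round(o['wrist_force'],1),'open',round(o['opening'],3),'g',round(o['grasp_force'],1),'q',np.round(o['q'],2))
m=R0.as_matrix();print('toolx',m[:,0].round(3),'tooly',m[:,1].round(3))
print('shift cm',np.round(R0.inv().apply(np.array(a[:3])-o['eef_pos'])*100,2),'turn',np.round(np.degrees((R0.inv()*T).as_rotvec()),2))
E
python3 rel.py .5068 -.3304 .16 116.2
```

```text
t 0.1 pos [0.2507 0.5169 0.2305] F [ 0.6  0.7 -0.4] open 0.999 g 0.0 q [ 0.91  0.18  1.61  0.    1.35 -0.21]
toolx [-0.9    0.437  0.   ] tooly [ 0.437  0.9   -0.002]
shift cm [-60.03 -65.04   7.13] turn [ -0.07  -0.06 -52.09]
```

```bash
python3 -m handwheel '[[[1,-60,-65,0,0,0,-52],[1,-60,-65,0,0,0,-52],[1,-60,-65,0,0,0,-52],[1,-60,-65,0,0,0,-52],[1,-60,-65,0,0,0,-52],[1,-60,-65,0,0,0,-52],[1,-60,-65,0,0,0,-52],[1,-60,-65,0,0,0,-52],[1,-60,-65,0,0,0,-52],[1,-60,-65,0,0,0,-52]]]'; python3 rel.py .5068 -.3304 .15 116.2
```

```text
time_s: 1.35
eef_pos: [0.4226, -0.0483, 0.2316]
eef_rot: [0.0, -0.226, 0.974, -0.0]
wrist_force: [1.8, 0.9, 0.6]
opening: 1.0
grasp_force: 0.0
t 1.35 pos [ 0.4226 -0.0483  0.2316] F [1.8 0.9 0.6] open 1.0 g 0.0 q [-0.39 -0.17  1.96  0.    1.35 -2.42]
toolx [-0.898 -0.44  -0.001] tooly [-0.44   0.898 -0.   ]
shift cm [  4.85 -29.04   8.16] turn [-0.01  0.03 -0.11]
```

```bash
python3 -m handwheel '[[[1,4.9,-29,8.1,0,0,0],[1,4.9,-29,8.1,0,0,0],[1,4.9,-29,8.1,0,0,0],[1,4.9,-29,8.1,0,0,0],[1,4.9,-29,8.1,0,0,0],[1,4.9,-29,8.1,0,0,0],[1,4.9,-29,8.1,0,0,0]]]'; python3 rel.py .5068 -.3304 .052 116.2
python3 - <<'E'
from h import *
from bench import camera
for n in('scene','top'):
    c=camera(n);i,_=crop(c,[.507,-.33,.08],50,4);cv2.imwrite(f'pics/g_{n}.png',i)
a=[cv2.imread(f'pics/g_{n}.png') for n in('scene','top')];print(a[0].shape,a[1].shape)
cv2.imwrite('pics/g1.png',np.hstack(a))
E
```

```text
time_s: 2.22
eef_pos: [0.5056, -0.3276, 0.1498]
eef_rot: [-0.0, -0.226, 0.974, 0.001]
wrist_force: [0.2, -0.1, 1.4]
opening: 1.0
grasp_force: 0.0
t 2.225 pos [ 0.5056 -0.3276  0.1498] F [ 0.2 -0.1  1.4] open 1.0 g 0.0 q [-0.77  0.32  1.6   0.    1.22 -2.8 ]
toolx [-0.898 -0.44   0.   ] tooly [-0.44   0.898  0.002]
shift cm [ 0.01 -0.32  9.78] turn [ 0.11 -0.03 -0.11]
(400, 400, 3) (400, 400, 3)
```

View pics/g1.png

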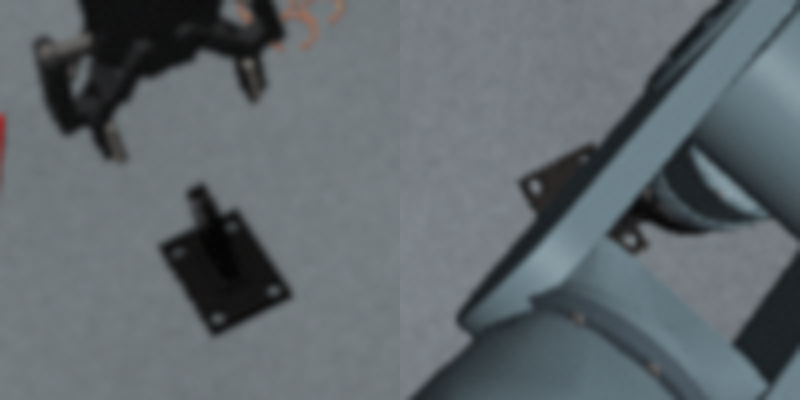

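The scene view (left) shows the open fingers on both sides of the lug, which is at (200,190). The top view is blocked by the arm. I'll lower and close.

```bash
python3 -m handwheel '[[[1,0,-0.3,5,0,0,0],[1,0,-0.3,9.8,0,0,0],[1,0,-0.3,9.8,0,0,0],[1,0,-0.3,9.8,0,0,0],[-1,0,-0.3,9.8,0,0,0],[-1,0,-0.3,9.8,0,0,0],[-1,0,-0.3,9.8,0,0,0],[-1,0,-0.3,9.8,0,0,0],[-1,0,-0.3,9.8,0,0,0],[-1,0,-0.3,9.8,0,0,0]]]'; python3 rel.py .5068 -.3304 .052 116.2
```

```text
time_s: 3.58
eef_pos: [0.5076, -0.3309, 0.0529]
eef_rot: [0.0, -0.226, 0.974, -0.0]
wrist_force: [-1.4, 1.6, 4.6]
opening: 0.132
grasp_force: 59.0
t 3.575 pos [ 0.5076 -0.3309  0.0529] F [-1.4  1.6  4.6] open 0.132 g 59.0 q [-0.77  0.46  1.64 -0.    1.04 -2.8 ]
toolx [-0.898 -0.44  -0.   ] tooly [-0.44   0.898 -0.   ]
shift cm [0.04 0.08 0.09] turn [-0.01  0.   -0.09]
```

```bash
python3 rel.py .516 -.0622 .12 93.3; python3 -m handwheel '[[[-1,0,0,-2,0,0,0],[-1,0,0,-6.5,0,0,0],[-1,0,0,-6.7,0,0,0]]]';python3 rel.py .516 -.0622 .12 93.3
```

```text
t 3.575 pos [ 0.5076 -0.3309  0.0529] F [-1.4  1.6  4.6] open 0.132 g 59.0 q [-0.77  0.46  1.64 -0.    1.04 -2.8 ]
toolx [-0.898 -0.44  -0.   ] tooly [-0.44   0.898 -0.   ]
shift cm [-12.59  23.76  -6.71] turn [-1.000e-02  0.000e+00  2.281e+01]
time_s: 3.95
eef_pos: [0.5097, -0.333, 0.1244]
eef_rot: [0.002, -0.226, 0.974, -0.003]
wrist_force: [0.4, 0.2, -2.3]
opening: 0.136
grasp_force: 58.8
t 3.95 pos [ 0.5097 -0.333   0.1244] F [ 0.4  0.2 -2.3] open 0.136 g 58.8 q [-0.77  0.36  1.61 -0.    1.16 -2.8 ]
toolx [-0.898 -0.44  -0.003] tooly [-0.44   0.898 -0.008]
shift cm [-12.49  24.04   0.29] turn [-0.4   0.24 22.82]
```

```bash
python3 -m handwheel '[[[-1,-3,5.5,0,0,0,5],[-1,-6,11.5,0,0,0,11],[-1,-9,17.5,0,0,0,17],[-1,-11.5,22,0,0,0,21],[-1,-12.6,23.8,0,0,0,22.8],[-1,-12.6,23.8,0,0,0,22.8],[-1,-12.6,23.8,0,0,0,22.8],[-1,-12.6,23.8,0,0,0,22.8]]]';python3 rel.py .516 -.0622 .12 93.3
python3 - <<'E'
from h import *
from bench import camera
a=[]
for n in('scene','top'):
    c=camera(n);pickle.dump(c,open(n+'1.pkl','wb'));i,o=crop(c,[.516,-.06,.05],40,5);a.append(i);print(n,o)
cv2.imwrite('pics/f1.png',np.hstack(a))
E
```

```text
time_s: 4.95
eef_pos: [0.5158, -0.0629, 0.1194]
eef_rot: [-0.0, -0.028, 1.0, -0.0]
wrist_force: [0.5, -0.0, -2.8]
opening: 0.133
grasp_force: 59.7
t 4.95 pos [ 0.5158 -0.0629  0.1194] F [ 0.5 -0.  -2.8] open 0.133 g 59.7 q [-0.35  0.19  1.84 -0.    1.11 -1.98]
toolx [-0.998 -0.056  0.   ] tooly [-0.056  0.998 -0.   ]
shift cm [-0.03  0.06 -0.06] turn [-0.01 -0.01 -0.06]
scene (228, 133)
top (209, 168)
```

View pics/f1.png

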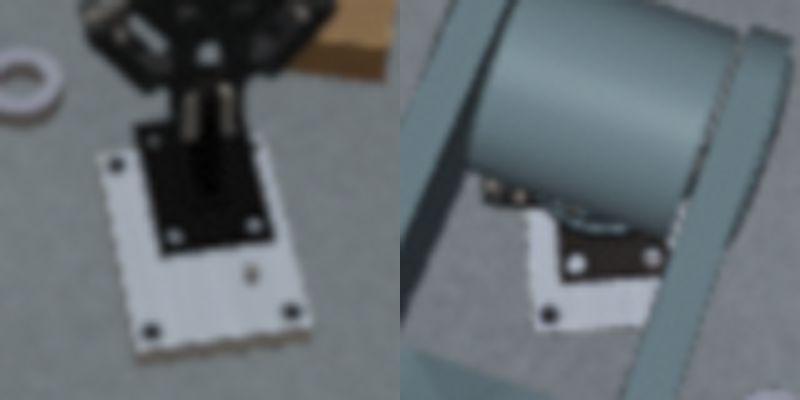

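The scene view (left) shows the bracket held level over the fixture, with its front holes at (175,237) and (255,225) and the front pin visible at (250,272). The top view is partly blocked, but its front holes are visible at (575,263) and (652,257). I'll measure the remaining offset.

```bash
python3 - <<'E'
from h import *
def refine(c,u,v,sign,r=3.0):
    g=cv2.cvtColor(c['frame'],cv2.COLOR_BGR2GRAY).astype(float)*sign
    V,U=np.indices(g.shape)
    for _ in range(6):
        m=np.hypot(U-u,V-v)<r; b=np.percentile(g[m],35); w=np.clip(g-b,0,None)*m
        u,v=(w*U).sum()/w.sum(),(w*V).sum()/w.sum()
    return u,v
a=np.radians(3.3);ex=np.array([np.cos(a),np.sin(a)]);ey=np.array([-ex[1],ex[0]])
F=dict(scene=np.array([.5177,-.0620]),top=np.array([.5151,-.0624]))
for n,o,hs,loc in(('scene',(228,133),[(153,141),(175,237),(255,225)],[(-34,-22),(34,-22),(34,22)]),('top',(209,168),[(175,263),(252,257)],[(-34,22),(-34,-22)])):
    c=pickle.load(open(n+'1.pkl','rb'));P=cloud(c)
    for p,l in zip(hs,loc):
        u,v=refine(c,o[0]+(p[0]+.5)/5-.5,o[1]+(p[1]+.5)/5-.5,1)
        H=at(c,u,v,.0702)[:2]; e=H-F[n]-(l[0]*ex+l[1]*ey)/1e3
        print(n,l,'err along fx x,y mm',(e@ex*1e3).round(2),(e@ey*1e3).round(2))
    q=P[(P[...,2]>.068)&(P[...,2]<.082)&(np.hypot(P[...,0]-.516,P[...,1]+.062)<.06)]
    r=cv2.minAreaRect((q[:,:2]*1e3).astype(np.float32));e=np.array(r[0])/1e3-F[n];print(len(q),r,'z',np.median(q[:,2]),(e@ex*1e3).round(2),(e@ey*1e3).round(2))
E
```

```text
scene (-34, -22) err along fx x,y mm 7.02 -15.73
scene (34, -22) err along fx x,y mm -0.32 -1.02
scene (34, 22) err along fx x,y mm -0.92 1.07
496 ((516.389892578125, -63.373104095458984), (94.20838165283203, 64.6223373413086), 3.462315559387207) z 0.07487705881570611 -1.39 -1.3
top (-34, 22) err along fx x,y mm -0.63 -0.59
top (-34, -22) err along fx x,y mm 0.09 -0.69
179 ((485.73828125, -63.98287582397461), (34.06789016723633, 62.457313537597656), 0.01473555900156498) z 0.07458151557735215 -29.4 0.11
```

```bash
python3 -m handwheel '[[[-1,-0.05,0.06,1.5,0,0,0],[-1,-0.05,0.06,2.6,0,0,0],[-1,-0.05,0.06,3.0,0,0,0],[-1,-0.05,0.06,3.2,0,0,0],[-1,-0.05,0.06,3.4,0,0,0],[-1,-0.05,0.06,3.6,0,0,0],[-1,-0.05,0.06,3.6,0,0,0]]]';python3 rel.py .5164 -.0622 .0735 93.3
```

```text
time_s: 5.92
eef_pos: [0.5164, -0.0611, 0.0837]
eef_rot: [0.0, -0.029, 1.0, -0.0]
wrist_force: [0.7, -0.1, -1.8]
opening: 0.134
grasp_force: 59.7
t 5.925 pos [ 0.5164 -0.0611  0.0837] F [ 0.7 -0.1 -1.8] open 0.134 g 59.7 q [-0.35  0.25  1.86 -0.    1.04 -1.97]
toolx [-0.998 -0.058 -0.   ] tooly [-0.058  0.998 -0.   ]
shift cm [ 0.01 -0.11  1.02] turn [-0.01  0.01  0.02]
```

```bash
python3 -m handwheel '[[[-1,0,0,0.2,0,0,0],[-1,0,0,0.4,0,0,0],[-1,0,0,0.6,0,0,0],[-1,0,0,0.6,0,0,0]]]';python3 rel.py .5164 -.0622 .073 93.3
```

```text
time_s: 6.42
eef_pos: [0.5163, -0.0612, 0.0774]
eef_rot: [-0.0, -0.029, 1.0, -0.0]
wrist_force: [-0.1, -0.3, -2.7]
opening: 0.138
grasp_force: 59.6
t 6.425 pos [ 0.5163 -0.0612  0.0774] F [-0.1 -0.3 -2.7] open 0.138 g 59.6 q [-0.35  0.26  1.86 -0.    1.02 -1.97]
toolx [-0.998 -0.058  0.   ] tooly [-0.058  0.998 -0.   ]
shift cm [-0.01 -0.1   0.44] turn [-0.01 -0.01  0.01]
```

```bash
python3 -m handwheel '[[[-1,0,0,0.15,0,0,0],[-1,0,0,0.3,0,0,0],[-1,0,0,0.4,0,0,0],[-1,0,0,0.45,0,0,0],[-1,0,0,0.45,0,0,0]]]';python3 rel.py .5164 -.0622 .073 93.3
```

```text
time_s: 7.05
eef_pos: [0.5164, -0.0611, 0.0731]
eef_rot: [0.0, -0.029, 1.0, -0.0]
wrist_force: [-0.1, -2.3, -2.5]
opening: 0.135
grasp_force: 59.7
t 7.05 pos [ 0.5164 -0.0611  0.0731] F [-0.1 -2.3 -2.5] open 0.135 g 59.7 q [-0.35  0.26  1.86 -0.    1.01 -1.97]
toolx [-0.998 -0.058 -0.   ] tooly [-0.058  0.998 -0.   ]
shift cm [ 0.   -0.11  0.01] turn [-0.01  0.    0.01]
```

```bash
python3 -m handwheel '[[[-1,0,-0.03,0.05,0,0,0],[-1,0,-0.05,0.1,0,0,0],[-1,0,-0.05,0.15,0,0,0],[-1,0,-0.05,0.2,0,0,0],[-1,0,-0.05,0.2,0,0,0]]]';python3 rel.py .5164 -.0622 .073 93.3
```

```text
time_s: 7.68
eef_pos: [0.5164, -0.0612, 0.0729]
eef_rot: [-0.0, -0.029, 1.0, 0.0]
wrist_force: [-7.6, 2.4, 16.5]
opening: 0.128
grasp_force: 62.6
t 7.675 pos [ 0.5164 -0.0612  0.0729] F [-7.6  2.4 16.5] open 0.128 g 62.6 q [-0.35  0.27  1.86  0.    1.01 -1.98]
toolx [-0.998 -0.058  0.   ] tooly [-0.058  0.998  0.   ]
shift cm [ 0.01 -0.1  -0.01] turn [ 0.02 -0.01  0.04]
```

```bash
python3 -m handwheel '[[[-1,0,0,-0.1,0,0,0],[0.6,0,0,-0.1,0,0,0],[0.6,0,0,-0.1,0,0,0],[0.6,0,0,-0.1,0,0,0],[0.6,0,0,-0.1,0,0,0],[0.6,0,0,-4,0,0,0],[0.6,0,0,-8,0,0,0],[0.6,0,0,-12,0,0,0],[0.6,0,0,-12.5,0,0,0],[0.6,0,0,-12.5,0,0,0]]]';python3 rel.py .5555 .151 .15 86.7
python3 - <<'E'
from h import *
from bench import camera
c=camera('scene');P=cloud(c)
q=P[(P[...,2]>.0245)&(P[...,2]<.032)&(np.hypot(P[...,0]-.516,P[...,1]+.062)<.06)]
print(np.median(q[:,2]),len(q))
i,o=crop(c,[.516,-.06,.05],40,7);cv2.imwrite('pics/f2.png',i)
E
```

```text
time_s: 8.93
eef_pos: [0.5162, -0.0615, 0.1959]
eef_rot: [0.0, -0.029, 1.0, -0.0]
wrist_force: [-0.7, 0.1, -1.2]
opening: 0.803
grasp_force: 0.0
t 8.925 pos [ 0.5162 -0.0615  0.1959] F [-0.7  0.1 -1.2] open 0.803 g 0.0 q [-0.35  0.09  1.78  0.    1.27 -1.98]
toolx [-0.998 -0.058 -0.   ] tooly [-0.058  0.998 -0.   ]
shift cm [-5.15 20.99  4.59] turn [-0.    0.01  6.62]
0.028208700445776613 423
```

View pics/f2.png

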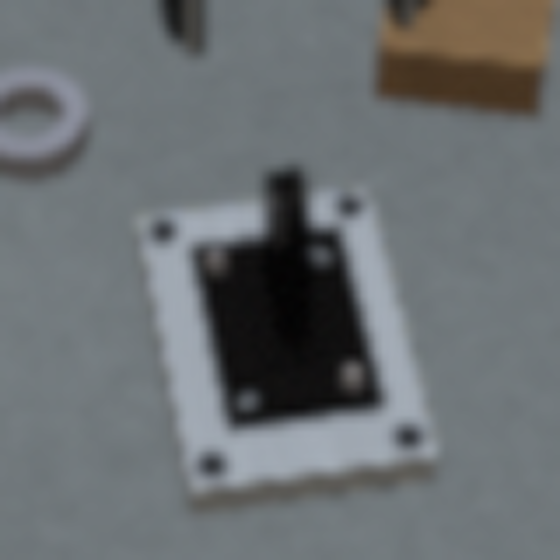

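The bracket is seated: the pins show through its holes at (217,260) and (350,377), and its base top is at 28.2 mm (28 expected). Next, above the coupon.

```bash
python3 -m handwheel '[[[0,-1.5,5.5,0,0,0,2],[0,-3,11,0,0,0,4],[0,-4.5,17,0,0,0,6.6],[-0.05,-5.1,21,0,0,0,6.6],[-0.05,-5.1,21,4,0,0,6.6],[-0.05,-5.1,21,7.5,0,0,6.6],[-0.05,-5.1,21,7.5,0,0,6.6],[-0.05,-5.1,21,7.5,0,0,6.6]]]';python3 rel.py .5555 .152 .03 86.7
python3 - <<'E'
from h import *
from bench import camera
a=[]
for n in('scene','top'):
    c=camera(n);i,o=crop(c,[.55,.17,.06],40,5);a.append(i)
cv2.imwrite('pics/c1.png',np.hstack(a))
E
```

```text
time_s: 9.98
eef_pos: [0.5553, 0.1509, 0.1213]
eef_rot: [-0.0, 0.029, 1.0, -0.0]
wrist_force: [0.5, -0.9, 0.2]
opening: 0.477
grasp_force: 0.0
t 9.975 pos [0.5553 0.1509 0.1213] F [ 0.5 -0.9  0.2] open 0.477 g 0.0 q [ 0.06  0.3   1.7  -0.    1.14 -1.45]
toolx [-0.998  0.058  0.   ] tooly [ 0.058  0.998 -0.   ]
shift cm [-0.01  0.11  9.13] turn [-0.   -0.01 -0.  ]
```

View pics/c1.png

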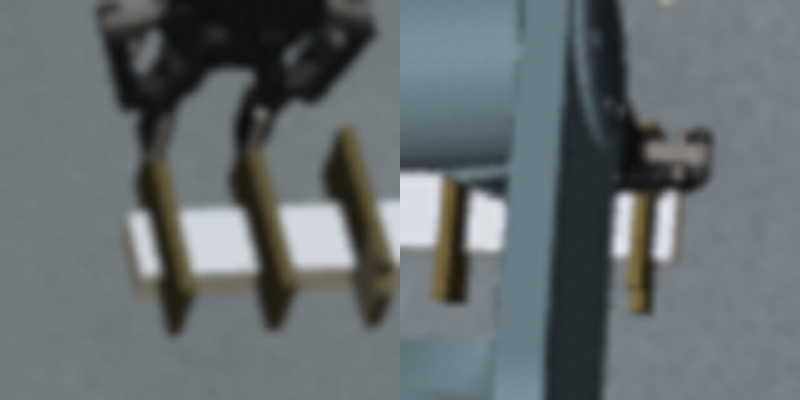

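The left view shows the fingers offset from the end coupon (155,165) by the parallax their height should give. The top view confirms the notch at the -x end, at (640,285). I'll descend and grip.

```bash
python3 -m handwheel '[[[-0.05,0,0.08,4,0,0,0],[-0.05,0,0.08,7,0,0,0],[-0.05,0,0.08,8.5,0,0,0],[-0.05,0,0.08,9,0,0,0],[-0.05,0,0.08,9,0,0,0],[-1,0,0.08,9,0,0,0],[-1,0,0.08,9,0,0,0],[-1,0,0.08,9,0,0,0],[-1,0,0.08,9,0,0,0]]]';python3 rel.py .5555 .152 .03 86.7
```

```text
time_s: 11.2
eef_pos: [0.5561, 0.1519, 0.0322]
eef_rot: [0.001, 0.029, 1.0, 0.0]
wrist_force: [0.3, -0.8, 5.9]
opening: 0.076
grasp_force: 59.9
t 11.2 pos [0.5561 0.1519 0.0322] F [ 0.3 -0.8  5.9] open 0.076 g 59.9 q [ 0.06  0.44  1.73  0.    0.97 -1.45]
toolx [-0.998  0.057 -0.002] tooly [0.057 0.998 0.   ]
shift cm [0.07 0.01 0.22] turn [0.01 0.11 0.02]
```

```bash
python3 -m handwheel '[[[-1,0,0,-1,0,0,0],[-1,0,0,-3,0,0,0],[-1,0,0,-6,0,0,0],[-1,0,0,-10,0,0,0],[-1,0,0,-15,0,0,0],[-1,0,0,-20,0,0,0],[-1,0,0,-25,0,0,0],[-1,0,0,-27,0,0,0],[-1,0,0,-27,0,0,0],[-1,0,0,-27,0,0,0]]]';python3 rel.py .5555 .152 .3 86.7 65
```

```text
time_s: 12.45
eef_pos: [0.5544, 0.1518, 0.3001]
eef_rot: [-0.001, 0.029, 1.0, -0.0]
wrist_force: [-0.3, 0.4, -0.9]
opening: 0.082
grasp_force: 59.0
t 12.45 pos [0.5544 0.1518 0.3001] F [-0.3  0.4 -0.9] open 0.082 g 59.0 q [ 0.06  0.13  1.52  0.    1.49 -1.45]
toolx [-0.998  0.057  0.002] tooly [ 0.057  0.998 -0.   ]
shift cm [-0.11  0.03  0.01] turn [-6.501e+01 -9.000e-02 -4.000e-02]
```

```bash
python3 -m handwheel '[[[-1,0,0,0,-6,0,0],[-1,0,0,0,-12,0,0],[-1,0,0,0,-18,0,0],[-1,0,0,0,-24,0,0],[-1,0,0,0,-30,0,0],[-1,0,0,0,-30,0,0]]]';python3 rel.py .5555 .152 .3 86.7 65
```

```text
time_s: 13.2
eef_pos: [0.5542, 0.1505, 0.2983]
eef_rot: [0.005, 0.03, 0.965, 0.259]
wrist_force: [0.2, 0.2, -1.0]
opening: 0.082
grasp_force: 59.1
t 13.2 pos [0.5542 0.1505 0.2983] F [ 0.2  0.2 -1. ] open 0.082 g 59.1 q [-0.23  0.1   1.65  0.52  1.51 -1.81]
toolx [-0.998  0.06   0.005] tooly [0.055 0.864 0.5  ]
shift cm [-0.12  0.22 -0.07] turn [-35.01  -0.1   -0.34]
```

```bash
python3 -m handwheel '[[[-1,0,0,0,-6,0,0],[-1,0,0,0,-12,0,0],[-1,0,0,0,-18,0,0],[-1,0,0,0,-24,0,0],[-1,0,0,0,-30,0,0],[-1,0,0,0,-36,0,0],[-1,0,0,0,-40,0,0],[-1,0,0,0,-40,0,0],[-1,0,0,0,-40,0,0],[-1,0,0,0,-40,0,0]]]';python3 rel.py .5555 .152 .3 86.7 70
python3 - <<'E'
from h import *
from bench import camera
a=[]
for n in('scene','top'):
    c=camera(n);i,o=crop(c,[.53,.1,.2],50,4);a.append(i)
cv2.imwrite('pics/e1.png',np.hstack([cv2.resize(i,(400,400)) for i in a]))
E
```

```text
time_s: 14.45
eef_pos: [0.5553, 0.1522, 0.3016]
eef_rot: [0.017, 0.023, 0.819, 0.573]
wrist_force: [-0.9, 0.5, -1.2]
opening: 0.078
grasp_force: 59.2
t 14.45 pos [0.5553 0.1522 0.3016] F [-0.9  0.5 -1.2] open 0.078 g 59.2 q [-0.48  0.31  1.76  1.06  1.75 -2.19]
toolx [-0.998  0.056 -0.001] tooly [0.018 0.343 0.939]
shift cm [-0.03 -0.16  0.04] turn [-0.11 -0.05  0.09]
```

View pics/e1.png

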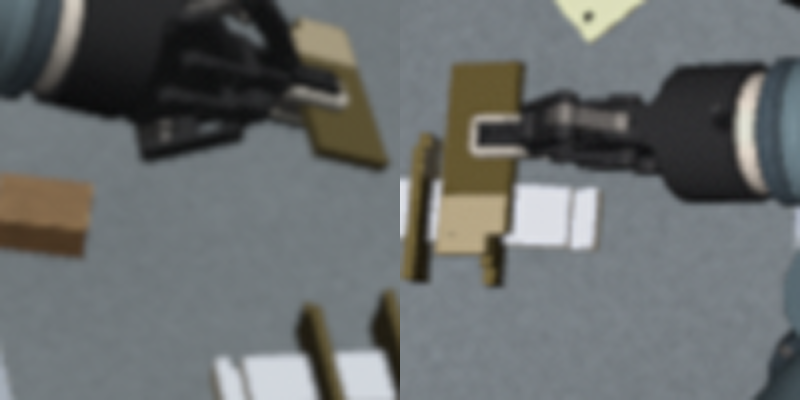

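Both views show the frosted label facing up (top view, about (470,222)). The finger grips the plain part at (490,135), and the other coupons are still in the rack. I'll let it settle and hand in.

```bash
python3 -m handwheel '[[[-1,0,0,0,0,0,0],[-1,0,0,0,0,0,0],[-1,0,0,0,0,0,0]]]'; python3 -c "
from bench import ctrl;print(ctrl.hand_in())"
```

```text
time_s: 14.92
eef_pos: [0.5552, 0.1518, 0.3011]
eef_rot: [0.016, 0.023, 0.819, 0.573]
wrist_force: [0.3, -0.0, -0.6]
opening: 0.077
grasp_force: 59.2
the job is handed in; nothing more can be done
None
```

I handed the job in at about 15 s, but the hand-in gave no verdict. The bracket is seated flush over both pins and released, and the end-slot coupon is held still by its plain part about 30 cm up, label facing up about 20° from level.

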